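# Lamp cover angle check: plug in the probe, hold the sprung lid at the index

### The job

Plug the red test probe from its stand fully home into the red terminal on the front deck of the lamp-cover tester, and let go of it. Then lift the tester's sprung lid by its grip bar until the lid stands at the same angle as the red index arm on the quadrant, and finish while holding it steady there with the gripper; the lid springs shut if released. Leave the probe seated, the index arm where it is set, and the solvent bottle and lens cell alone.

Things in the scene. Friction and masses are not known exactly. Their poses are not given: they have to be found in the camera images.
- tester: Grey lamp-cover tester fixed to the bench, 220 (x) x 170 (y) x 72 mm. Origin: centre of its underside; x to its rear (its front faces the robot), y to its left, z up. Its front 60 mm is a deck 56 mm high with a red terminal at left and a black one at right; behind lies the lid. A wire quadrant with white ticks stands 26 mm out from its left flank, up to 155 mm above the bench at the rear.
- red_terminal (a point): Centre of the mouth of the red-ringed terminal, on the deck 56 mm above the bench (tester frame x -80, y +55 mm). A vertical hole 10 mm in diameter, 44 mm deep, with a 2 mm chamfer. The other terminal, ringed black, is 110 mm to the right.
- probe: Red test probe, loose, about 60 g: brass pin 8 mm thick, 40 mm long, tapered tip down, under an upright red handle 18 mm thick, 55 mm high. Origin: on the axis at the shoulder between them; z up along the handle (tip at -40, top at +55 mm). It starts upright in its stand, shoulder on the stand's top 50 mm above the bench; fully home, its shoulder rests on the tester's deck.
- probe_stand: Grey block 50 x 50 x 50 mm, fixed to the bench, with a 10 mm hole in which the probe starts. Origin: centre of its underside.
- lid_plate (a joint): Angle of the lid, rad: 0 closed, grows as its front edge lifts, stop at 1.3. Blue plate 148 mm long, 168 mm wide, 8 mm thick, 0.3 kg, its top 72 mm above the bench when closed, turning about a level line at its rear. A spring closes it: 0.3 N m at 0, growing 0.6 N m per rad, plus its weight: 4 to 8 N upward at the grip bar.
- lid_bar (a point): Centre of the lid's grip bar: black, round, 12 mm thick, along the tester's y, 82 mm free between two posts. Closed, it is 110 mm above the bench, 38 mm above the lid's top, 128 mm in front of the hinge line and 46 mm above it. Its x axis turns with the lid. Pinch it from above, fingers before and behind it; it turns between the pads as the lid lifts.
- lid_hinge (a point): Middle of the lid's hinge line, 64 mm above the bench, 100 mm behind the tester's origin; the line runs along the tester's y. The index arm turns about the same line.
- index_arm (a joint): Angle of the red index arm, rad, measured as the lid's: 0 is level, forward, and it grows upward. It is set somewhere between 0.45 and 0.85 and held by friction. The lid is at the mark when joint lid_plate has the same value.
- index_tip (a point): Round tip of the red index arm, 106 mm from the hinge line, 105 mm to the left of the tester's middle (20 mm outside its flank). Its x axis turns with the arm. A white pointer stub on the lid's left edge comes level with the arm when the angles agree.
- solvent_bottle: White bottle with red pointed cap, 46 mm in diameter, 130 mm tall, loose, a bystander. Origin: centre of its underside.
- lens_cell: Black lens ring, 34 mm in diameter, 14 mm high, loose, a bystander. Origin: centre of its underside.
Not all that is in view belongs to the job. Of the things shaped like the probe, the red one is meant.

How it is judged:
On the way:
1. the probe is fully home in the red terminal and released, the lid still closed (distance between probe and red_terminal below 0.004 m and angle between probe's own z axis and vertical below 0.12 rad and contact force between the fingers and probe below 0.1 N and value of joint lid_plate below 0.06 rad), for 0.2 s.
At the end, for the whole second after the job is handed in: The probe stands in the red terminal, shoulder within 4 mm of the deck and not leaning, untouched; the lid is held by the fingers (more than 1 N), at rest, within 0.08 rad (4.6 degrees) of the index arm's angle; the index arm has not been moved (6 mm at its tip) (distance between probe and red_terminal below 0.004 m and angle between probe's own z axis and vertical below 0.12 rad and contact force between the fingers and probe below 0.1 N and angle between the x axis of lid_bar and the x axis of index_tip, either way round below 0.08 rad and value of joint lid_plate above 0.3 rad and velocity of joint lid_plate between -0.05 and 0.05 rad/s and contact force between the fingers and lid_plate above 1 N and distance of index_tip from where it was at the start of the episode below 0.006 m); the arm keeps its last pose, push and grip.
It fails at once if the solvent bottle is pushed or tipped (distance of solvent_bottle from where it was at the start of the episode above 0.02 m or angle between solvent_bottle's own z axis and vertical above 0.4 rad).
It fails at once if the lens cell is pushed away (distance of lens_cell from where it was at the start of the episode above 0.02 m).
It fails at once if the index arm is moved (distance of index_tip from where it was at the start of the episode above 0.015 m).
It also fails if it takes over 51 s, if anything falls off the work surface, if the arm or the gripper's body presses on something with over 40 N, if the wrist force passes 120 N, or if a joint passes its speed limit or range.

### The arm

A 7-joint arm with a two-finger parallel gripper is mounted at the origin on a cart in front of the work surface, level with it; the furniture and walls round the work are solid. World frame = base frame: x ahead of the robot, y to its left, z up, the work surface at z = 0. Lengths are in m, angles in rad, forces in N, time in s.
With the tool pointing down it reaches from about 0.425 to 0.975 m from the base axis. Payload 16.7 kg.
Tool frame: the origin (TCP) lies midway between the tips of the shut fingers; the grasp point (between the pads) lies 19 mm behind it (robot.pinch_z is the distance from the TCP to the grasp point, in m); z points along the fingers, y is the direction in which the jaws open and shut (so a half turn about z gives the same grasp; the last joint's range is limited). The gripper opens to 85 mm and grips with 20 to 120 N. Pads are 22 mm wide; open, the fingers measure 114 mm over their backs; the gripper's body (76 mm by 85 mm) begins 54 mm behind the grasp point. The pads swing forward as they close: fully open they stand 13 mm farther back than shut.
Start: joints at [1.119, 0.426, 0.074, 1.606, -0.034, 1.111, -0.067], TCP at [0.201, -0.644, 0.231] pointing down, gripper open.
Joint ranges: [-2.85, 2.85], [-0.5, 2.14], [-1.23, 1.37], [0.21, 2.46], [-1.02, 4.16], [0.16, 2.05], [-2.73, 2.73]. Speed limits (rad/s): [1.89, 1.89, 2.39, 2.39, 3.01, 3.01, 3.01].

### API

Orientations are given as a 3x3 rotation matrix whose columns are the frame's x, y, z axes.
In Python, from station import status, capture, ticket, robot gives the robot as it stands.
- The arm moves only by the tool jog_arm, never from a script. Its argument "deltas" is a list of rows, each a list of 4 numbers: the shift along the tool's x, y, z in m, then the turn about the tool's z in rad. A call has 1 to 20 rows; each row is the pose to reach, as a shift and turn from the pose commanded when the call began, along the tool's axes at that moment; what a row does not reach only later rows make up. A row lasts 1/8 s, in which the tool goes at most 62.5 mm and 10.7 degrees, less where a joint would pass 70% of its speed; a pose out of reach is approached as far as the arm can. A call with a gripper value outside its range is refused whole. "jaw" is the finger opening in m, from 0 to 0.0854, set as the call begins (left out, the last holds). The fingers move at their own pace and stop on an object; "newtons" is the grip in N (left out, the last holds). Time passes only in rows, so rows that repeat a pose let the fingers close. It gives the time, the measured TCP pose, the force and the opening at its end, in the units of the state.
- status.read_state(): the state, without advancing time (a new reading comes with each control period).
- capture(name): name is "scene" or "top" or "wrist"; returns a dict with "pixels" (420x560x3 uint8, blue, green, red), "vfov" (degrees; the focal length in pixels is half the picture's height over the tangent of half this angle, whatever the lens; pixels are square), "cx", "cy" (the principal point, pixels), "R" (3x3) and "t" (3): a world point X has camera coordinates R X + t. Camera axes: x right, y down, z forward; pixel columns grow to the right and rows downward; lengths in m; the calibration is good to about 2 mm. A picture is of the moment at which its call begins. There is no depth.
- ticket.finish_job(): hands the job in, once; it reports no verdict.
The state is a dict: "time": time; "joint_positions": joint angles; "joint_vel": joint speeds; "tau": joint torques, N m; "ee_pos": TCP position; "orientation": TCP orientation; "ft_force": force on the tool from outside, world axes, zero at the start; "torque": the same for the moment, N m; "opening": opening from 0.0 (shut) to 1.0 (fully open).
Only numpy, scipy, OpenCV 4.12 (cv2) and the standard library are available. Lean on these libraries where they do the work, as an engineer would, in place of code of your own. Each camera call takes 0.05 s, during which the arm holds its last target. There are 200 camera calls.

## Working session

There is one attempt and no reset: what is moved stays moved. The work goes in short steps, Python scripts to look and compute and a tool call to move; the robot and the scene stay as the last step left them, time stands still between calls to the robot, and variables do not carry over. Pictures are saved under pics/ and viewed, about 8 in all and at most 12, crops included, and the job is handed in when it is done.

Besides the shell and the picture viewer there is one more tool, called as name(argument=value, ...) on one line, values as JSON. jog_arm: Moves the arm, as the interface text tells. Its arguments: {"type":"object","properties":{"deltas":{"type":"array","items":{"type":"array","items":{"type":"number"}}},"jaw":{"type":"number"},"newtons":{"type":"number"}},"required":["deltas"]}

```bash
mkdir -p pics; ls
cat > h.py <<'E'
import numpy as np, cv2
from station import status, capture, ticket, robot
def cam(n,save=None):
    c=capture(n); c['f']=210/np.tan(np.radians(c['vfov'])/2); c['R']=np.array(c['R']); c['t']=np.array(c['t'])
    if save: cv2.imwrite('pics/'+save,c['pixels'])
    return c
def ray(c,u,v):
    d=c['R'].T@np.array([(u-c['cx'])/c['f'],(v-c['cy'])/c['f'],1]); return -c['R'].T@c['t'],d
def plane(c,u,v,z):
    o,d=ray(c,u,v); return o+d*(z-o[2])/d[2]
def proj(c,X):
    p=c['R']@np.array(X)+c['t']; return p[:2]/p[2]*c['f']+[c['cx'],c['cy']]
def tri(a,b):
    A=0;B=0
    for c,u,v in (a,b):
        o,d=ray(c,u,v); d/=np.linalg.norm(d); P=np.eye(3)-np.outer(d,d); A=A+P; B=B+P@o
    return np.linalg.solve(A,B)
def tool(X):  # world shift in tool axes from current TCP
    s=status.read_state(); return np.array(s['orientation']).T@(np.array(X)-s['ee_pos'])
E
python3 - <<'E'
from h import *
for n in('scene','top','wrist'):
    c=cam(n,n+'0.png'); print(n,c['vfov'],c['cx'],c['cy'],-c['R'].T@c['t'])
s=status.read_state(); print(s, robot.pinch_z)
a=cv2.imread('pics/scene0.png');b=cv2.imread('pics/top0.png')
E
```

```text
pics
scene 45.22873777170188 280.53030721379133 209.31419931211312 [-0.09139911  0.66041241  0.83198278]
top 48.170476170958445 280.2848896648636 213.61101649718486 [ 0.3242965  -0.02163988  1.3878847 ]
wrist 71.41494581735236 280.2384769312011 210.3614765695487 [ 0.26521892 -0.62520161  0.37297861]
{'time': 0.15, 'joint_positions': array([ 1.11848049,  0.42663419,  0.07388815,  1.60645783, -0.03410334,
        1.11079516, -0.06709801]), 'joint_vel': array([-0.0008179 , -0.0015361 ,  0.0010748 , -0.0008258 ,  0.00095212,
       -0.00021992, -0.00068469]), 'tau': array([ 7.04677601e-03, -9.50309944e+01,  3.76487061e+00, -4.63759410e+01,
        1.93338358e-02,  7.76781089e-03, -1.06397633e-04]), 'ee_pos': array([ 0.20115657, -0.6439976 ,  0.23074279]), 'orientation': array([[ 9.54518597e-01,  2.98151136e-01, -3.84119954e-04],
       [ 2.98151372e-01, -9.54518118e-01,  9.60324573e-04],
       [-8.03275931e-05, -1.03117356e-03, -9.99999465e-01]]), 'ft_force': array([-0.2851295 , -0.78985697,  0.37112225]), 'torque': array([-0.00716501, -0.04337053, -0.02658007]), 'opening': 1.0008932792202623} 0.0187
```

View pics/scene0.png

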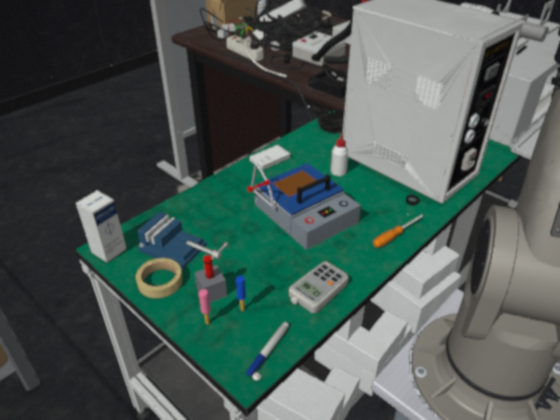

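View pics/top0.png

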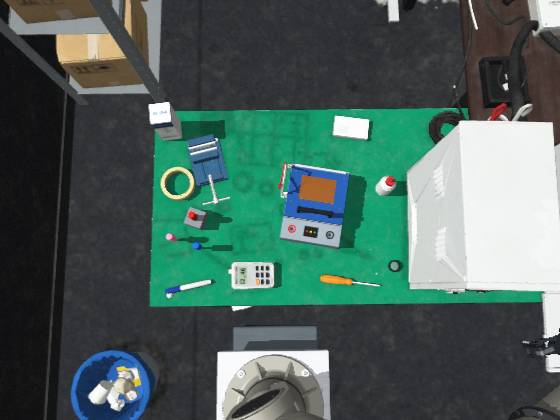

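The scene view shows the red probe in its grey stand at (209,265), with pink (204,303) and blue (240,290) decoys. In the top view those are red (193,215), pink (170,237) and blue (197,245). Other red things are the bottle cap at (387,181), the red terminal ring at (291,229) and the index arm at about (283,180). The red probe in the stand is the one I want. I'll measure next.

Run:
```python
from h import *
T=cam('top');S=cam('scene')
def blobs(c):
    h=cv2.cvtColor(c['pixels'],cv2.COLOR_BGR2HSV)
    m=((h[...,0]<6)|(h[...,0]>174))&(h[...,1]>150)&(h[...,2]>80)
    n,l,st,ce=cv2.connectedComponentsWithStats(m.astype('uint8'))
    for i in range(1,n):
        if st[i,4]>=6: print(st[i],ce[i].round(1))
for c in(S,T): blobs(c);print()
P=lambda u,v,z:print((u,v),plane(T,u,v,z).round(4))
P(193,215,.105);P(291,229,.056);P(330,235,.056);P(280,242,.056);P(340,247,.056);P(387,181,.13);P(395,266,.014);P(320,211,.11)
P(410,290,.0);P(463,122,.4);P(412,205,.2)
s=cv2.resize(S['pixels'][215:335,140:280],None,fx=5,fy=5,interpolation=2)
t=cv2.resize(T['pixels'][155:255,265:365],None,fx=5,fy=5,interpolation=2)
s2=cv2.resize(S['pixels'][140:250,235:365],None,fx=5,fy=5,interpolation=2)
cv2.imwrite('pics/probe.png',s[:600]);cv2.imwrite('pics/tt.png',t);cv2.imwrite('pics/ts.png',s2)
```

```text
[337 138   8   8  44] [340.2 142.2]
[248 181  21  11  53] [257.3 185.6]
[204 256   9  22 147] [208.  266.1]

[490 103  17  18 129] [498.1 110.9]
[386 177   9   9  61] [389.9 180.9]
[278 183   3   6  11] [279.4 185.6]
[188 212   9   8  46] [192.3 215.5]
[288 225   7   5   9] [290.3 226.2]
[289 229   7   4   8] [292.2 230.9]

(193, 215) [0.5266 0.2142 0.105 ]
(291, 229) [ 0.4909 -0.0572  0.056 ]
(330, 235) [ 0.4724 -0.1682  0.056 ]
(280, 242) [ 0.454  -0.0254  0.056 ]
(340, 247) [ 0.4379 -0.1956  0.056 ]
(387, 181) [ 0.6114 -0.3205  0.13  ]
(395, 266) [ 0.3844 -0.3595  0.014 ]
(320, 211) [ 0.5332 -0.1365  0.11  ]
(410, 290) [ 0.3149 -0.4033  0.    ]
(463, 122) [ 0.6808 -0.4298  0.4   ]
(412, 205) [ 0.5316 -0.3652  0.2   ]
```

View pics/probe.png

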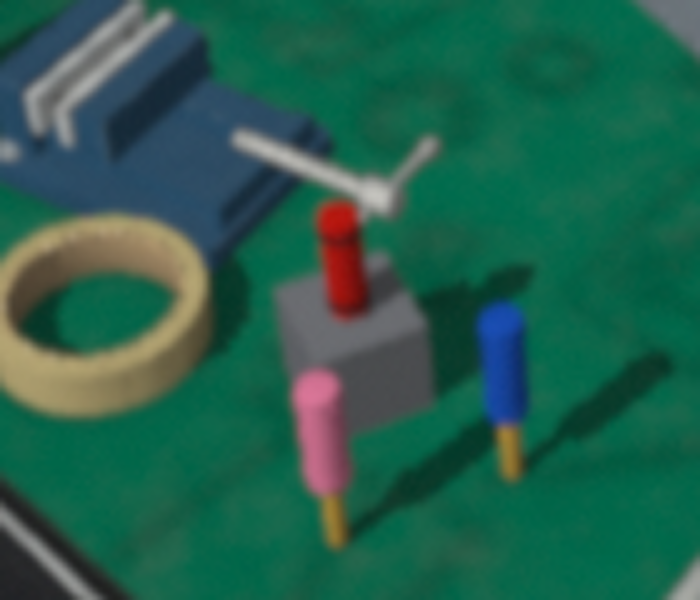

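View pics/tt.png

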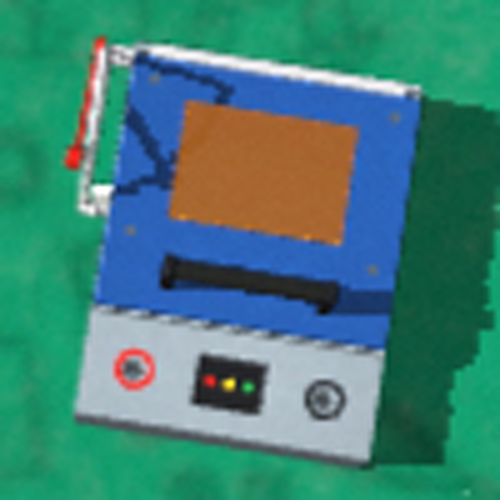

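View pics/ts.png

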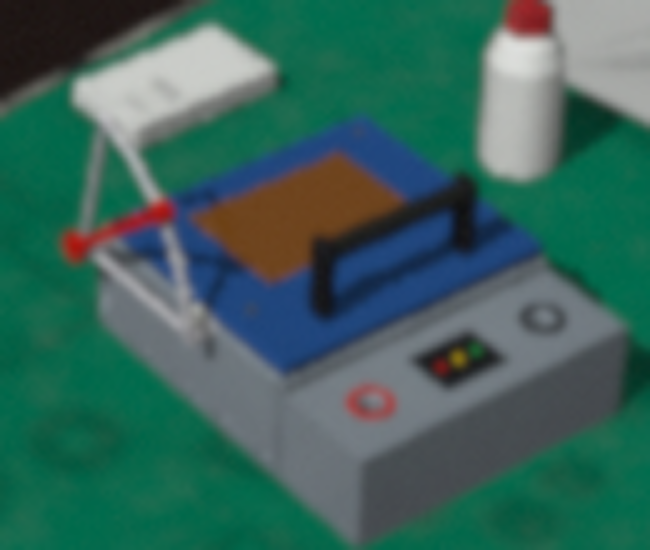

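The crops confirm the red probe in the stand, separate from pink and blue. The lid is closed, with the bar at top px (315,211), and the red arm's tip sits beside the quadrant wire. Next: tester pose, index angle and cabinet geometry.

Run:
```python
from h import *
T=cam('top');S=cam('scene')
red=plane(T,291.6,228.8,.056);blk=plane(T,330,234.8,.056)
print('red top',red,'scene',plane(S,235+371/5,140+402/5,.056)); 
print('blk',blk,plane(S,235+545/5,140+318/5,.056))
tip=tri((T,279.4,186.4),(S,268,182.2)); print('tip',tip)
print('probe top',plane(T,193,215.,.105),plane(S,140+337/5,215+213/5,.105),tri((T,193,215),(S,207.4,257.6)))
y=red-blk; y[2]=0;y/=np.linalg.norm(y); x=np.array([y[1],-y[0],0]); O=(red+blk)/2+.08*x; O[2]=0
print('O',O,'yaw',np.arctan2(x[1],x[0]))
h=O+.1*x; h[2]=.064
d=tip-h; print('tip rel',d@x,d@y,d[2],'ang',np.arctan2(d[2],-d@x), np.hypot(d[2],d@x))
print('bar',h-.128*x+[0,0,.046])
print('cab near corner S',plane(S,443,198,0),'T',plane(T,410,290,0))
print('cab left bottom S',plane(S,346,160,0),'T',plane(T,410,205,0))
print('top', tri((T,548,122),(S,518,20)),tri((T,463,122),(S,352,2)),'near top', tri((T,458,278),(S,478,42)))
for z in(.3,.5,.6,.7):print(z,plane(T,455,278,z),plane(S,478,42,z))
print('bottle',plane(T,387,183,.1),plane(S,340,172,0))
```

```text
red top [ 0.49143047 -0.05895112  0.056     ] scene [ 0.49386982 -0.05938834  0.056     ]
blk [ 0.4730201  -0.16817025  0.056     ] [ 0.47375748 -0.16867153  0.056     ]
tip [ 0.59803623 -0.02547006  0.13453572]
probe top [0.52661826 0.21423135 0.105     ] [0.53048444 0.22067337 0.105     ] [0.52974238 0.2171601  0.10208915]
O [ 0.5611124  -0.12685818  0.        ] yaw -0.16699376614866945
tip rel -0.08044241547674875 0.10611513248588898 0.0705357246951894 ang 0.7198753701268553 0.10698724534265484
bar [ 0.53350191 -0.12220405  0.11      ]
cab near corner S [ 0.33502972 -0.43375157  0.        ] T [ 0.31486098 -0.40332678  0.        ]
cab left bottom S [ 0.64120231 -0.40118862  0.        ] T [ 0.56658967 -0.41702866  0.        ]
top [ 0.4993625  -0.61018709  0.45093468] [ 0.66688561 -0.40589562  0.45090491] near top [ 0.3335787  -0.38208824  0.44312965]
0.3 [ 0.34294288 -0.42571793  0.3       ] [ 0.48219335 -0.77405546  0.3       ]
0.5 [ 0.33951487 -0.351431    0.5       ] [ 0.26655011 -0.23476437  0.5       ]
0.6 [ 0.33780087 -0.31428754  0.6       ] [0.15872849 0.03488118 0.6       ]
0.7 [ 0.33608686 -0.27714408  0.7       ] [0.05090687 0.30452672 0.7       ]
bottle [ 0.61248267 -0.32736619  0.1       ] [ 0.61480481 -0.33862511  0.        ]
```

Checks agree: terminal spacing is 110.7 mm, index radius 107 mm (should be 106) and y offset 106 mm (should be 105). That gives an index angle of about 0.72 rad. The cabinet corner lies at r≈0.53, so I'll swing inside it.

```bash
cat >> h.py <<'E'
def rows(wps):  # wps: (x,y,z,yaw of tool x), from present pose
    s=status.read_state(); R=np.array(s['orientation']); y0=np.arctan2(R[1,0],R[0,0])
    return [[float(v) for v in np.round(np.r_[R.T@(np.array(w[:3])-s['ee_pos']),-(w[3]-y0)],3)] for w in wps]
E
python3 - <<'E'
from h import *
w=[]
for k in range(1,5): f=k/4; w.append((.201-.072*f,-.644+.226*f,.231,.303))
a0=-1.27
for k in range(1,12):
    a=a0+k*.14; r=.435 if k<7 else .435+.02*(k-6); w.append((r*np.cos(a),r*np.sin(a),.231,.303+.17*k))
for k in range(1,6):
    f=k/5; x0,y0=w[14][:2]; w.append((x0+(.529-x0)*f,y0+(.217-y0)*f,.231,min(2.97,2.173+.17*k)))
for r in rows(w):print(r)
E
```

```text
[-0.001, -0.06, 0.0, -0.0]
[-0.001, -0.119, 0.0, -0.0]
[-0.001, -0.178, 0.0, -0.0]
[-0.002, -0.237, 0.0, -0.0]
[0.06, -0.244, 0.0, -0.17]
[0.119, -0.257, 0.0, -0.34]
[0.177, -0.277, 0.0, -0.51]
[0.23, -0.306, 0.0, -0.68]
[0.28, -0.342, 0.0, -0.85]
[0.323, -0.384, 0.0, -1.02]
[0.377, -0.421, 0.0, -1.19]
[0.427, -0.467, 0.0, -1.36]
[0.471, -0.523, 0.0, -1.53]
[0.507, -0.586, 0.0, -1.7]
[0.535, -0.657, 0.0, -1.87]
[0.542, -0.671, 0.0, -2.04]
[0.549, -0.684, 0.0, -2.21]
[0.556, -0.698, 0.0, -2.38]
[0.563, -0.711, 0.0, -2.55]
[0.57, -0.724, 0.0, -2.667]
```

jog_arm(deltas=[[0,-0.06,0,0],[0,-0.119,0,0],[0,-0.178,0,0],[-0.002,-0.237,0,0],[-0.002,-0.237,0,0]], jaw=0.02)

```text
time: 0.98
ee_pos: [0.1273, -0.4156, 0.2316]
orientation: [[0.955, 0.298, 0.0], [0.298, -0.955, 0.0], [0.0, -0.0, -1.0]]
ft_force: [0.2, -0.1, 0.4]
opening: 0.233
```

Now the swing, offsets taken from the new commanded pose (−0.002, −0.237).

jog_arm(deltas=[[0.06,-0.007,0,-0.17],[0.12,-0.02,0,-0.34],[0.178,-0.04,0,-0.51],[0.232,-0.069,0,-0.68],[0.282,-0.105,0,-0.85],[0.325,-0.147,0,-1.02],[0.379,-0.184,0,-1.19],[0.429,-0.23,0,-1.36],[0.473,-0.286,0,-1.53],[0.509,-0.349,0,-1.7],[0.537,-0.42,0,-1.87],[0.544,-0.434,0,-2.04],[0.551,-0.447,0,-2.21],[0.558,-0.461,0,-2.38],[0.565,-0.474,0,-2.55],[0.572,-0.487,0,-2.667],[0.572,-0.487,0,-2.667],[0.572,-0.487,0,-2.667]], jaw=0.05)

```text
time: 3.22
ee_pos: [0.5297, 0.2162, 0.2312]
orientation: [[-0.985, 0.174, -0.0], [0.174, 0.985, 0.0], [0.0, 0.0, -1.0]]
ft_force: [-0.4, -0.4, -0.3]
opening: 0.585
```

Run:
```python
from h import *
s=status.read_state();print(s['ee_pos'],s['orientation'],s['joint_positions'].round(2))
c=cam('wrist','w1.png')
h=cv2.cvtColor(c['pixels'],cv2.COLOR_BGR2HSV)
m=((h[...,0]<6)|(h[...,0]>174))&(h[...,1]>150)&(h[...,2]>60)
n,l,st,ce=cv2.connectedComponentsWithStats(m.astype('uint8'))
for i in range(1,n):
    if st[i,4]>=30: print(st[i],ce[i].round(1))
print('expected top/shoulder px',proj(c,[.529,.217,.105]),proj(c,[.529,.217,.05]))
```

```text
[0.52969149 0.21621048 0.23119116] [[-9.84695890e-01  1.74281126e-01 -3.04614175e-04]
 [ 1.74281103e-01  9.84695936e-01  1.00229524e-04]
 [ 3.17420454e-04  4.56071055e-05 -9.99999949e-01]] [ 0.18  0.37 -0.85  1.8   0.31  1.11  0.62]
[278 186  18  26 369] [285.8 199. ]
[ 24 195  21  20 149] [ 34.2 204.6]
[ 37 319  29  16 261] [ 49.  326.2]
expected top/shoulder px [281.67728678 201.97880563] [281.43638186 190.54406105]
```

View pics/w1.png

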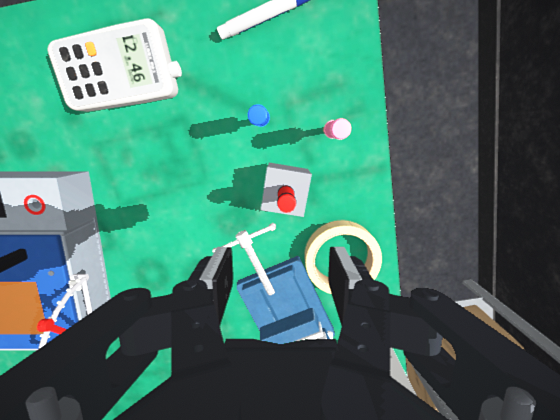

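The wrist view shows the red probe at (287,202), with its stand, pink and blue clear of the fingers. The red terminal is at (34,205) and the index arm tip near (45,327).

Run:
```python
from h import *
c=cam('wrist')
p=plane(c,287,203,.105);print('probe',p,plane(c,285.5,191,.05)); print('tool shift',tool(p))
q=plane(c,34.2,204.6,.056);print('terminal',q)
print('mid fingers', [proj(c,np.array(status.read_state()['ee_pos'])+d) for d in ([0,0,0],[0,0,.019])])
```

```text
probe [0.5308704  0.22161915 0.105     ] [0.53033608 0.22124112 0.05      ]
tool shift [-0.0002469   0.0057306   0.12632884]
terminal [ 0.49551372 -0.05853949  0.056     ]
mid fingers [array([281.55745086, 259.37415536]), array([281.73541663, 276.66975711])]
```

jog_arm(deltas=[[0,0.005,0.05,0],[0,0.005,0.1,0],[0,0.005,0.135,0],[0,0.005,0.162,0],[0,0.005,0.162,0],[0,0.005,0.162,0]], jaw=0.05)

```text
time: 4.08
ee_pos: [0.5309, 0.2218, 0.0705]
orientation: [[-0.985, 0.172, 0.001], [0.172, 0.985, 0.0], [-0.001, 0.001, -1.0]]
ft_force: [-0.0, -0.1, 1.0]
opening: 0.586
```

jog_arm(deltas=[[0,0,0,0],[0,0,0,0],[0,0,0,0],[0,0,0,0],[0,0,0,0],[0,0,0,0]], jaw=0.0, newtons=40)

```text
time: 4.82
ee_pos: [0.5309, 0.2218, 0.0704]
orientation: [[-0.985, 0.171, 0.002], [0.171, 0.985, 0.0], [-0.001, 0.0, -1.0]]
ft_force: [-0.7, -0.8, 7.7]
opening: 0.198
```

jog_arm(deltas=[[0,0,-0.02,0],[0,0,-0.05,0],[0,0,-0.08,0],[0,0,-0.11,0],[0,0,-0.11,0]])

```text
time: 5.45
ee_pos: [0.5313, 0.2224, 0.1828]
orientation: [[-0.985, 0.171, 0.004], [0.171, 0.985, 0.001], [-0.004, 0.002, -1.0]]
ft_force: [-0.3, -0.3, -1.2]
opening: 0.2
```

Run:
```python
from h import *
s=status.read_state();print(s['ee_pos'],s['ft_force'],s['opening'])
for r in rows([(.51,.08,.175,2.97),(.4935,-.059,.175,2.975)]):print(r)
```

```text
[0.53131374 0.22239758 0.18276474] [-0.26852952 -0.25605012 -1.22502224] 0.19960784706772647
[-0.003, -0.144, 0.007, -0.0]
[-0.011, -0.284, 0.007, -0.005]
```

jog_arm(deltas=[[-0.001,-0.05,0.003,0],[-0.003,-0.1,0.005,0],[-0.005,-0.15,0.005,0],[-0.008,-0.2,0.005,0],[-0.01,-0.25,0.005,0],[-0.011,-0.284,0.005,0],[-0.011,-0.284,0.005,0],[-0.011,-0.284,0.005,0]])

```text
time: 6.45
ee_pos: [0.4926, -0.0595, 0.1745]
orientation: [[-0.985, 0.171, 0.0], [0.171, 0.985, 0.0], [-0.0, 0.0, -1.0]]
ft_force: [0.8, 0.3, -0.4]
opening: 0.195
```

Run:
```python
from h import *
s=status.read_state();print(s['ee_pos'],s['ft_force'],s['opening'],s['orientation'])
c=cam('wrist','w2.png');e=s['ee_pos'];R=s['orientation']
print('terminal est',proj(c,[.4935,-.059,.056]),'tip',proj(c,e+R@[0,0,.0605]),'shoulder',proj(c,e+R@[0,0,.0205]),'blk',proj(c,[.4735,-.1685,.056]))
```

```text
[ 0.49255054 -0.0594541   0.17453711] [ 0.81704152  0.33046742 -0.40878414] 0.19504164187998005 [[-9.85303444e-01  1.70813064e-01  1.43722936e-04]
 [ 1.70813097e-01  9.85303415e-01  2.59183731e-04]
 [-9.73387319e-05  2.79924383e-04 -9.99999956e-01]]
terminal est [281.60489044 205.66485962] tip [281.18882358 224.18662496] shoulder [281.41082007 244.83009616] blk [160.61604781 204.57450608]
```

View pics/w2.png

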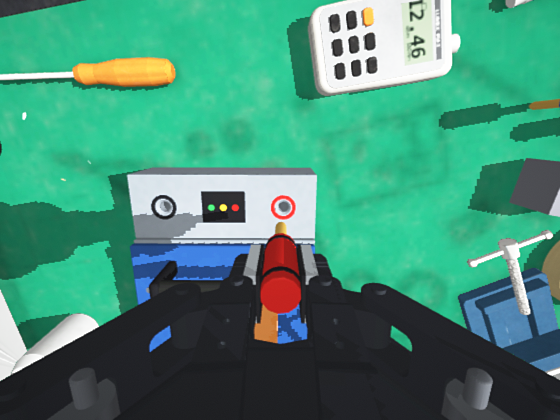

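The view shows the probe held upright with its tip at about (281,223). The red ring is at (283,207), about 1–2 px from the prediction, and the black ring is at (163,207). I'll refine that.

Run:
```python
from h import *
im=cv2.imread('pics/w2.png');c=cam('wrist')
h=cv2.cvtColor(im,cv2.COLOR_BGR2HSV)
m=((h[...,0]<8)|(h[...,0]>172))&(h[...,1]>120)&(h[...,2]>60); m[218:]=0;m[:,:265]=0;m[:,300:]=0;m[:190]=0
k,_=max([(k,len(k)) for k in cv2.findContours(m.astype('uint8'),0,1)[0]],key=lambda a:a[1])
(u,v),r=cv2.minEnclosingCircle(k);print('ring',u,v,r,cv2.boundingRect(k))
q=plane(c,u,v,.056);print(q)
print('blk',plane(c,163,207,.056))
g=((abs(h[...,0].astype(int)-22)<8)&(h[...,1]>90)); g[:215]=0;g[240:]=0;g[:,:268]=0;g[:,295:]=0
ys,xs=np.nonzero(g)
for yy in range(ys.min(),ys.max()+1): print(yy,xs[ys==yy].min(),xs[ys==yy].max(),end='; ')
s=status.read_state();R=s['orientation'];e=s['ee_pos']
print('tip exp',e+R@[0,0,.0605],'obs at that z',plane(c,281,223,(e+R@[0,0,.0605])[2]),'shift to q',tool([q[0],q[1],.0765]))
```

```text
ring 282.65216064453125 207.0 12.032283782958984 (271, 195, 24, 23)
[ 0.49502115 -0.05783319  0.056     ]
blk [ 0.47630822 -0.16654801  0.056     ]
222 279 282; 223 278 284; 224 277 284; 225 276 285; 226 276 285; 227 276 285; 228 276 285; 229 276 285; 230 275 285; 231 275 285; 232 275 285; 233 275 285; tip exp [ 0.49271172 -0.05887383  0.11396213] obs at that z [ 0.49176727 -0.05900074  0.11396213] shift to q [-0.00209695  0.00140366  0.09796278]
```

jog_arm(deltas=[[-0.0025,0.0015,0.02,0],[-0.0025,0.0015,0.04,0],[-0.0025,0.0015,0.055,0],[-0.0025,0.0015,0.06,0],[-0.0025,0.0015,0.065,0],[-0.0025,0.0015,0.065,0],[-0.0025,0.0015,0.065,0]])

```text
time: 7.42
ee_pos: [0.4954, -0.0588, 0.1096]
orientation: [[-0.985, 0.171, 0.0], [0.171, 0.985, 0.0], [-0.0, 0.0, -1.0]]
ft_force: [-1.2, 1.0, -2.4]
opening: 0.197
```

Tip is about 7 mm below the deck with little force, so it is in the hole. Pressing home.

jog_arm(deltas=[[0,0,0.01,0],[0,0,0.02,0],[0,0,0.028,0],[0,0,0.033,0],[0,0,0.035,0],[0,0,0.035,0]])

```text
time: 8.18
ee_pos: [0.4964, -0.0589, 0.0755]
orientation: [[-0.985, 0.171, 0.002], [0.171, 0.985, -0.001], [-0.002, -0.001, -1.0]]
ft_force: [-7.6, 3.5, 27.5]
opening: 0.197
```

Shoulder contact came at the expected height (0.0755, 27 N upward). Now I'll release and rise.

jog_arm(deltas=[[0,0,0,0],[0,0,0,0],[0,0,0,0],[0,0,0,0],[0,0,-0.03,0],[0,0,-0.08,0],[0,0,-0.13,0],[0,0,-0.13,0]], jaw=0.045)

```text
time: 9.18
ee_pos: [0.4971, -0.0591, 0.2077]
orientation: [[-0.985, 0.171, 0.005], [0.171, 0.985, -0.002], [-0.006, -0.001, -1.0]]
ft_force: [-1.1, 0.0, -0.2]
opening: 0.528
```

Run:
```python
from h import *
s=status.read_state();print(s['ee_pos'],s['ft_force'],s['opening'],s['joint_positions'].round(2))
c=cam('wrist','w3.png')
t=[.495,-.0583]
print('exp top/shoulder',proj(c,[*t,.111]),proj(c,[*t,.056]))
h=cv2.cvtColor(c['pixels'],cv2.COLOR_BGR2HSV)
m=((h[...,0]<6)|(h[...,0]>174))&(h[...,1]>150)&(h[...,2]>60)
n,l,st,ce=cv2.connectedComponentsWithStats(m.astype('uint8'))
for i in range(1,n):
    if st[i,4]>=30: print(st[i],ce[i].round(1))
# tester frame from terminals avg
red=np.array([.4945,-.0585]);yaw=-.167;x=np.array([np.cos(yaw),np.sin(yaw)]);y=np.array([-x[1],x[0]])
bar=red+.052*x-.055*y;print('bar',bar)
for r in rows([(*bar,s['ee_pos'][2],1.404)]):print(r)
```

```text
[ 0.49710818 -0.05907625  0.20768689] [-1.05260258  0.00294608 -0.19261875] 0.5277165962416444 [ 0.71  0.25 -0.82  1.98  0.22  0.99  1.18]
exp top/shoulder [281.60580281 207.86558965] [281.39308267 193.97122313]
[271 184  22  34 585] [281.  200.4]
[236 191   6   7  33] [238.5 193.8]
bar [ 0.5366342  -0.12137852]
[-0.051, -0.054, -0.002, 1.565]
```

View pics/w3.png

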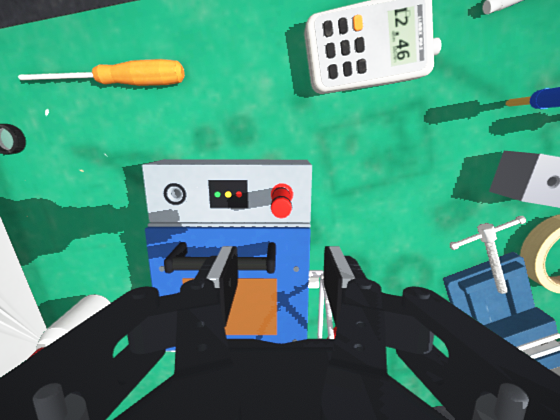

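The probe is seated upright: its top at (282,208) matches the expected (281.6,207.9). The bar spans about (170,252)–(270,258). Now I'll turn above the bar.

jog_arm(deltas=[[-0.02,-0.02,-0.01,0.17],[-0.04,-0.04,-0.01,0.34],[-0.051,-0.054,-0.01,0.51],[-0.051,-0.054,-0.01,0.68],[-0.051,-0.054,-0.01,0.85],[-0.051,-0.054,-0.01,1.02],[-0.051,-0.054,-0.01,1.19],[-0.051,-0.054,-0.01,1.36],[-0.051,-0.054,-0.01,1.5],[-0.051,-0.054,-0.01,1.565],[-0.051,-0.054,-0.01,1.565],[-0.051,-0.054,-0.01,1.565]])

```text
time: 10.72
ee_pos: [0.5361, -0.1208, 0.2137]
orientation: [[0.164, 0.987, -0.001], [0.987, -0.164, 0.0], [0.0, -0.001, -1.0]]
ft_force: [0.7, -0.6, 0.4]
opening: 0.527
```

Run:
```python
from h import *
s=status.read_state();print(s['ee_pos'],s['opening'],s['orientation'].round(3))
i3=cv2.imread('pics/w3.png')
c=cam('wrist','w4.png')
print('exp bar centre,ends',[proj(c,[*p,.11]).round() for p in ([.5366,-.1214],[.5434,-.081],[.5298,-.1618])], 'probe',proj(c,[.495,-.0583,.111]),'tip',proj(c,[.598,-.0255,.1345]))
```

```text
[ 0.53606026 -0.1208308   0.21368988] 0.5267546940533938 [[ 0.164  0.987 -0.001]
 [ 0.987 -0.164  0.   ]
 [ 0.    -0.001 -1.   ]]
exp bar centre,ends [array([280., 209.]), array([280., 162.]), array([280., 253.])] probe [217.50205859 144.3533861 ] tip [344.62644727  73.57880824]
```

View pics/w4.png

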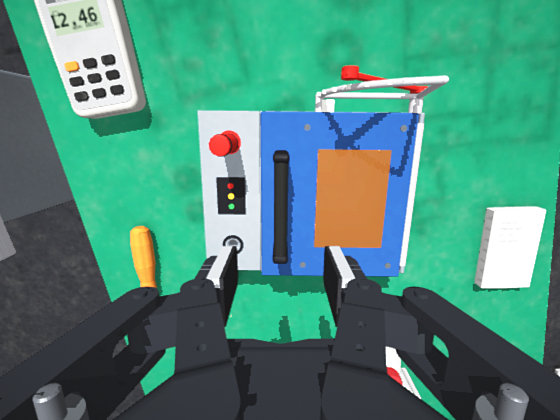

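The bar runs at u≈281, v 152–262, as predicted. The probe is at (222,144) and the index tip at (349,72). Next, a second measurement of the index angle in this view, and a lift plan.

Run:
```python
from h import *
c=cam('wrist');yaw=-.167;x=np.array([np.cos(yaw),np.sin(yaw),0]);y=np.array([-x[1],x[0],0])
bar=plane(c,281,207,.11);h=bar+.128*x-[0,0,.046];print('bar',bar)
# solve angle: ray to tip, pick point where distance from hinge line =.106
o,d=ray(c,349,72)
for z in np.arange(.11,.15,.004):
    p=plane(c,349,72,z)-h;print(round(z,3),'r',np.hypot(p@x,p[2]).round(4),'ang',np.arctan2(p[2],-p@x).round(3),'y',(p@y).round(4))
print('bar tool',tool(bar))
T=cam('top');S=cam('scene')
h2=h
t=tri((T,279.4,186.4),(S,268,182.2))-h; print('tri rel new hinge',t@x,t@y,t[2],np.arctan2(t[2],-t@x))
th=.735; r=np.hypot(.128,.046);p0=np.arctan2(.046,.128)
for a in np.linspace(0,th,11)[1:]:
    print(a.round(3),'rear',round(.128-r*np.cos(p0+a),4),'up',round(r*np.sin(p0+a)-.046,4))
```

```text
bar [ 0.53775011 -0.11940157  0.11      ]
0.11 r 0.0887 ang 0.546 y 0.108
0.114 r 0.0915 ang 0.578 y 0.1073
0.118 r 0.0945 ang 0.609 y 0.1066
0.122 r 0.0975 ang 0.637 y 0.1059
0.126 r 0.1006 ang 0.664 y 0.1051
0.13 r 0.1038 ang 0.689 y 0.1044
0.134 r 0.107 ang 0.713 y 0.1037
0.138 r 0.1103 ang 0.735 y 0.103
0.142 r 0.1136 ang 0.756 y 0.1023
0.146 r 0.117 ang 0.776 y 0.1016
bar tool [0.00173779 0.00134336 0.10398949]
tri rel new hinge -0.08416633557650627 0.10264577698304565 0.07053572469518941 0.6975163210408196
0.074 rear 0.0037 up 0.0093
0.147 rear 0.0081 up 0.0183
0.22 rear 0.0132 up 0.0269
0.294 rear 0.0188 up 0.0351
0.368 rear 0.0251 up 0.0429
0.441 rear 0.0319 up 0.0502
0.514 rear 0.0392 up 0.057
0.588 rear 0.047 up 0.0633
0.662 rear 0.0553 up 0.0689
0.735 rear 0.0639 up 0.074
```

Index angle is consistent across measurements (0.72, 0.71, 0.70), so I'll target 0.71. Descend to the bar, grip, then lift along the arc (tool +y is rearward).

jog_arm(deltas=[[0,0.001,0.04,0],[0,0.001,0.08,0],[0,0.001,0.108,0],[0,0.001,0.122,0],[0,0.001,0.122,0],[0,0.001,0.122,0]])

```text
time: 11.68
ee_pos: [0.538, -0.1211, 0.0934]
orientation: [[0.165, 0.986, 0.001], [0.986, -0.165, -0.0], [-0.0, 0.002, -1.0]]
ft_force: [0.9, 0.2, -0.1]
opening: 0.528
```

jog_arm(deltas=[[0,0,0,0],[0,0,0,0],[0,0,0,0],[0,0,0,0],[0,0,0,0],[0,0,0,0]], jaw=0.0, newtons=50)

```text
time: 12.42
ee_pos: [0.5359, -0.1209, 0.0927]
orientation: [[0.165, 0.986, -0.003], [0.986, -0.165, -0.0], [-0.001, -0.002, -1.0]]
ft_force: [-12.3, 1.3, 12.0]
opening: 0.12
```

Bar gripped (opening 10 mm). Lift along the arc.

jog_arm(deltas=[[0,0.002,-0.009,0],[0,0.006,-0.018,0],[0,0.011,-0.027,0],[0,0.017,-0.035,0],[0,0.023,-0.043,0],[0,0.03,-0.05,0],[0,0.037,-0.057,0],[0,0.045,-0.063,0],[0,0.053,-0.069,0],[0,0.059,-0.072,0],[0,0.059,-0.072,0],[0,0.059,-0.072,0],[0,0.059,-0.072,0]])

```text
time: 14.05
ee_pos: [0.594, -0.131, 0.1667]
orientation: [[0.166, 0.986, -0.003], [0.986, -0.166, -0.001], [-0.002, -0.003, -1.0]]
ft_force: [-29.2, 2.0, 35.5]
opening: 0.118
```

Run:
```python
from h import *
s=status.read_state();print(s['ee_pos'],s['ft_force'],s['opening'],s['orientation'].round(3))
d=s['ee_pos']-np.array([.5359,-.1209,.0927]);yaw=-.167
rear=d@[np.cos(yaw),np.sin(yaw),0];print('rear',rear,'up',d[2],'lid angle',np.arctan2(.046+d[2],.128-rear)-np.arctan2(.046,.128))
S=cam('scene');w=cam('wrist')
a=cv2.resize(S['pixels'][130:230,225:365],None,fx=5,fy=5,interpolation=2)
cv2.imwrite('pics/fin.png',a)
cv2.imwrite('pics/w5.png',w['pixels'])
```

```text
[ 0.59402589 -0.13102078  0.1667329 ] [-29.21725629   1.968077    35.52315596] 0.11791483373573639 [[ 0.166  0.986 -0.003]
 [ 0.986 -0.166 -0.001]
 [-0.002 -0.003 -1.   ]]
rear 0.05899955665431267 up 0.07403289762705259 lid angle 0.7040755356895569
```

View pics/fin.png

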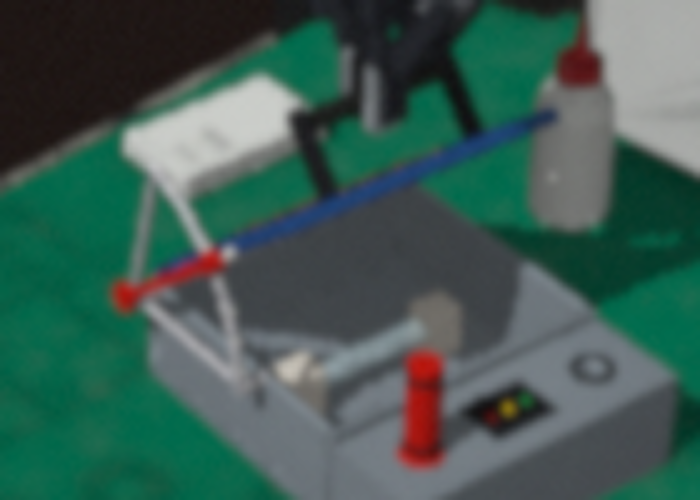

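View pics/w5.png

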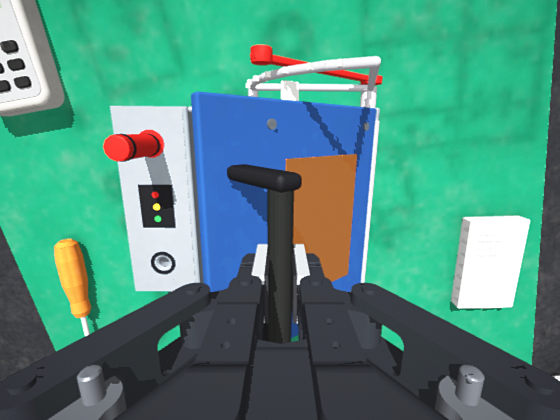

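The scene crop shows the probe standing in the red terminal, and the lid edge with its white pointer at (228,255) in line with the red arm tip at (208,262). The wrist view shows the bar pinched and the index arm untouched. The wrist force of about 46 N is radial, so I'll ease outward slightly and then check the pointer against the tip numerically.

jog_arm(deltas=[[0,-0.001,-0.002,0],[0,-0.001,-0.002,0],[0,-0.001,-0.002,0],[0,-0.001,-0.002,0]])

```text
time: 14.65
ee_pos: [0.5938, -0.131, 0.167]
orientation: [[0.166, 0.986, -0.002], [0.986, -0.166, -0.0], [-0.001, -0.002, -1.0]]
ft_force: [-12.1, -0.3, 6.2]
opening: 0.116
```

Run:
```python
from h import *
s=status.read_state();print(s['ee_pos'],s['ft_force'],s['joint_vel'].round(3))
yaw=-.167;x=np.array([np.cos(yaw),np.sin(yaw),0]);y=np.array([-x[1],x[0],0])
d=s['ee_pos']-np.array([.5359,-.1209,.0927]);rear=d@x;print('lid angle',np.arctan2(.046+d[2],.128-rear)-np.arctan2(.046,.128))
S=cam('scene');W=cam('wrist')
h=np.array([.4945,-.0585,.064])+.18*x-.055*y
P=lambda a,r,yy:h+r*(-np.cos(a)*x+np.sin(a)*[0,0,1])+yy*y
for a in(.6,.65,.7,.75,.8):print(a,'S tip',proj(S,P(a,.106,.105)).round(1),'S edge front',proj(S,P(a,.148,.084)).round(1),proj(S,P(a,.148,-.084)).round(1),'W tip',proj(W,P(a,.106,.105)).round(1),'W front L',proj(W,P(a,.146,.084)+.008*(np.sin(a)*x+np.cos(a)*np.array([0,0,1]))).round(1))
im=S['pixels']; hh=cv2.cvtColor(im,cv2.COLOR_BGR2HSV)
m=((hh[...,0]<6)|(hh[...,0]>174))&(hh[...,1]>150)&(hh[...,2]>60); m[:165]=0;m[195:]=0;m[:,285:]=0
ys,xs=np.nonzero(m);i=xs>xs.max()-4;print('tip px',xs[i].mean(),ys[i].mean())
b=(abs(hh[...,0].astype(int)-112)<10)&(hh[...,1]>120);b[:140]=0;b[195:]=0;b[:,:268]=0;b[:,345:]=0
ys,xs=np.nonzero(b);
for u in (275,285,295,305,315,325,333): print(u,ys[xs==u].min() if (xs==u).any() else None,ys[xs==u].max() if (xs==u).any() else None,end='; ')
```

```text
[ 0.59383226 -0.13100365  0.16698861] [-12.09477801  -0.31900092   6.15213924] [-0.    -0.001 -0.    -0.001 -0.     0.001 -0.   ]
lid angle 0.7037832491552334Traceback (most recent call last):
  File "<stdin>", line 8, in <module>
  File "<stdin>", line 7, in <lambda>
TypeError: can't multiply sequence by non-int of type 'numpy.float64'
```

Run:
```python
from h import *
yaw=-.167;x=np.array([np.cos(yaw),np.sin(yaw),0]);y=np.array([-x[1],x[0],0]);Z=np.array([0,0,1.])
S=cam('scene');W=cam('wrist')
h=np.array([.4945,-.0585,.064])+.18*x-.055*y
P=lambda a,r,yy,n=0:h+r*(-np.cos(a)*x+np.sin(a)*Z)+yy*y+n*(np.sin(a)*x+np.cos(a)*Z)
for a in(.6,.65,.7,.75,.8):print(a,'S tip',proj(S,P(a,.106,.105)).round(1),'lid FL top',proj(S,P(a,.148,.084,.008)).round(1),'FR',proj(S,P(a,.148,-.084,.008)).round(1),'W tip',proj(W,P(a,.106,.105)).round(1),'W FL,FR',proj(W,P(a,.148,.084,.008)).round(1))
hh=cv2.cvtColor(S['pixels'],cv2.COLOR_BGR2HSV)
m=((hh[...,0]<6)|(hh[...,0]>174))&(hh[...,1]>150)&(hh[...,2]>60); m[:165]=0;m[200:]=0;m[:,285:]=0
ys,xs=np.nonzero(m);i=xs>xs.max()-4;print('S tip px',xs[i].mean(),ys[i].mean())
b=(abs(hh[...,0].astype(int)-112)<12)&(hh[...,1]>100);b[:140]=0;b[195:]=0;b[:,:268]=0;b[:,345:]=0
ys,xs=np.nonzero(b);print('blue S',xs.min(),xs.max(),[(u,ys[xs==u].mean().round(1)) for u in(275,285,295,305,315,325,333) if (xs==u).any()])
hw=cv2.cvtColor(W['pixels'],cv2.COLOR_BGR2HSV)
b=((abs(hw[...,0].astype(int)-112)<12)&(hw[...,1]>100)).astype('uint8');b[:,:150]=0
k=max(cv2.findContours(b,0,1)[0],key=cv2.contourArea)[:,0];print('W lid FL',k[np.argmin(k.sum(1))])
m=(((hw[...,0]<6)|(hw[...,0]>174))&(hw[...,1]>150)).astype('uint8');m[:,:230]=0
m[100:]=0;ys,xs=np.nonzero(m);i=xs<xs.min()+22;print('W tip',xs[i].mean(),ys[i].mean())
```

```text
0.6 S tip [268.8 186.7] lid FL top [283.6 179.1] FR [337.6 155.6] W tip [248.8  60.1] W FL,FR [182.7  92.4]
0.65 S tip [268.  184.6] lid FL top [282.4 176.1] FR [336.5 152.8] W tip [253.5  58.3] W FL,FR [188.6  90.9]
0.7 S tip [267.2 182.5] lid FL top [281.1 173.2] FR [335.3 150. ] W tip [258.9  56.5] W FL,FR [195.6  89.3]
0.75 S tip [266.3 180.5] lid FL top [279.8 170.3] FR [334.  147.3] W tip [264.9  54.7] W FL,FR [204.1  87.7]
0.8 S tip [265.4 178.4] lid FL top [278.4 167.4] FR [332.7 144.6] W tip [271.6  52.9] W FL,FR [214.  86.]
S tip px 266.35714285714283 182.28571428571428
blue S 269 335 [(275, np.float64(177.5)), (285, np.float64(173.5)), (295, np.float64(169.5)), (305, np.float64(165.5)), (315, np.float64(161.0)), (325, np.float64(156.5)), (333, np.float64(153.5))]
W lid FL [193  93]
W tip 261.3316582914573 54.76130653266332
```

Both cameras put the lid at about 0.69–0.70 rad and the index arm at about 0.71–0.72. That is well inside 0.08, and the arm is at rest. Handing in.

```bash
python3 -c "
from h import *
s=status.read_state();print(s['time'],s['ft_force'],s['opening']);print(ticket.finish_job())"
```

```text
14.85 [-11.93065226  -0.51366623   6.53696165] 0.1160575850793293
the job is handed in; nothing more can be done
None
```

I plugged the red probe into the red terminal and let go of it. I then lifted the lid by its bar to the index arm's angle and handed the job in at 14.85 s with the gripper still holding the lid. The hand-in reports no verdict, so the results below are from my own checks.

- **Probe:** The shoulder met the deck at the expected height with a 27 N push. After release it stood upright within a pixel of where it should be, and it was still in place in the last scene and wrist pictures.
- **Lid:** It stands at about 0.70 rad, from the gripper's position along the arc. The camera check of the lid edge gave about 0.69–0.70.
- **Index arm:** Its separate readings ran from 0.70 to 0.72 rad, so the disagreement with the lid is at most about 0.03 rad against the 0.08 allowed. It was not touched.
- **At hand-in:** Joint speeds were 0.001 rad/s or less just before. The wrist load was about 14 N, down from a 46 N peak that I relieved by easing the hold outward a little.
- **Bottle and lens cell:** I planned no contact with either, and I didn't re-measure their positions at the end.

No check failed. The one disagreement was in the terminal's position, where the cameras differed by 2–4 mm. I went by the close wrist view, and the probe entered with little force.

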